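# Tighten the brine strainer's slotted nut with the hook spanner

### The job

The brine strainer has been cleaned and its slotted top nut is only hand-tight: take the hook spanner from the wooden board, hook its nose into one of the nut's slots and tighten the nut (clockwise seen from above) until it is fully home against its stop. Turn the nut with the spanner only, never by pushing on the strainer or nut with the gripper. Then lay the spanner flat back on the board, the same way up, and leave the cheese, the bowl and the brush where they are.

Things in the scene. Friction and masses are not known exactly. Their poses are not given: they have to be found in the camera images.
- strainer: Stainless brine strainer, bolted down, upright. Origin: on its vertical axis, at the bench; z up. Foot plate 150 x 150 x 8 mm, housing 77 mm across; two 29 mm pipes leave at its own +y and -y, tops (with collars) 85 mm above the bench, and turn down into the bench 118 mm from the axis. The nut on top spans 125 to 157 mm above the bench, the domed cap inside it ends at 166 mm.
- nut_axis (a point): Centre of the slotted round steel nut, on its axis, half way up (141 mm above the bench); turns with the nut, z up. The nut is 92 mm across, 32 mm high. Four slots, 14 mm wide and 10 mm deep, run down its rim over its full height, open at the top: they lie on this frame's +x, +y, -x and -y axes.
- union_nut (a joint): Angle of the nut (rad), growing as it is turned clockwise seen from above (tightened). Starts at 0 to 0.45; comes hard against its stop, fully home, at 1.05. It turns stiffly (0.7 N m: 6 N at the middle of the spanner's grip), does not spring back, and does not rise or sink as it turns.
- spanner: Loose steel hook spanner, about 250 g, lying flat. Origin: centre of the circle of its curved bow, on its underside (in use on the nut's axis). Handle along -x, z up. Bow 10 mm thick (z 0 to 10), radius 50 inside, 62 outside, on the -y side from the handle's root (204 deg) by -y (270) to the nose (330 deg, from +x towards +y). As it lies, swinging it clockwise tightens the nut.
- nose_tip (a point): Inner tip of the spanner's nose: 40 mm from the spanner's origin at -30 deg (half towards -y) from its +x, 5 mm above the underside; axes as the spanner's. The nose is 8 mm wide and points inward at the origin. With the bow centred on the nut it has 3 mm play either side in a slot (0.07 rad of free swing each way) and the bow 4 mm all round.
- grip_mid (a point): Point on the spanner's black grip to take it by: x -120, y 0, z 10 mm in the spanner's frame; axes as the spanner's. The grip runs from x -84 to -192 mm, is 22 mm wide (y -11 to 11) and 20 mm high (z 0 to 20); a 10 mm thick steel end goes on to x -207.
- board: Fixed pale wooden cheese-ripening board, 340 x 180 x 22 mm, the long side along its x, lying flat on the bench; the spanner lies on it and goes back on it. Origin: centre of its underside; its top is at z = 22 mm.
- cheese: Bystander: grey-rinded wheel of cheese, 154 mm across, 65 mm high, 1.3 kg. Origin: centre of its underside. Leave alone.
- bowl: Bystander: metal bowl, 150 mm across the rim, 60 mm high. Origin: centre of its underside. Leave alone.
- brush: Bystander: wooden scrubbing brush 170 x 55 x 48 mm, long side along its x. Origin: centre of its underside. Leave alone.

How it is judged (in metres and radians):
On the way:
1. the nut is fully home, turned there by the spanner (value of joint union_nut above 0.98 rad and contact force between spanner and strainer above 0.5 N), for 0.1 s.
At the end, for the whole second after the job is handed in: The nut stands within 0.07 rad (4 degrees) of its stop (joint above 0.98 of 1.05); the spanner lies flat (within 0.06 rad, grip upward as it began) and still on the board's top (underside within 6 mm of it), the middle of its grip over the board (value of joint union_nut above 0.98 rad and x of grip_mid in the frame of board between -0.17 and 0.17 m and y of grip_mid in the frame of board between -0.09 and 0.09 m and z of spanner in the frame of board between 0.016 and 0.028 m and angle between spanner's own z axis and vertical below 0.06 rad and linear speed of spanner below 0.02 m/s and angular speed of spanner below 0.2 rad/s); the robot touches nothing.
It fails at once if the gripper or arm pushes on the strainer or its nut with more than 8 N (contact force between any of the fingers, the arm and strainer above 8 N).
It fails at once if the cheese, bowl or brush is moved by more than 30 mm (distance of any of cheese, bowl, brush from where it was at the start of the episode above 0.03 m).
It also fails if it takes over 64 s, if anything falls off the work surface, if the arm or the gripper's body presses on something with over 40 N, if the wrist force passes 120 N, or if a joint passes its speed limit or range.

### The arm

A 6-joint arm with a two-finger parallel gripper is mounted at the origin on the work surface. World frame = base frame: x ahead of the robot, y to its left, z up, the work surface at z = 0. Lengths are in mm, angles in rad, forces in N, time in s.
With the tool pointing down it reaches from about 275 to 775 mm from the base axis. Payload 14.6 kg.
Tool frame: the origin (TCP) lies on the centre line of the jaws, within the pads' length; the fingertips stand 25 mm ahead of it and the grasp point (between the pads) lies 6 mm ahead of it; y points along the fingers, x is the direction in which the jaws open and shut, and the axes are right-handed (so a half turn about y gives the same grasp; the last joint's range is limited). The gripper opens to 85 mm and grips with 20 to 120 N. Pads are 22 mm wide; open, the fingers measure 114 mm over their backs; the gripper's body (76 mm by 85 mm) begins 54 mm behind the grasp point. The pads swing forward as they close: fully open they stand 13 mm farther back than shut.
Start: joints at [-1.441, 0.263, -0.048, 1.259, 0, 1.415], TCP at [147.5, -503.857, 229.578] pointing down, gripper open.
Joint ranges: [-2.65, 2.65], [-0.89, 1.7], [-1.18, 1.37], [-2.13, 2.11], [-1.35, 1.29], [-3.14, 3.14]. Speed limits (rad/s): [1.89, 1.89, 2.57, 2.79, 3.14, 3.14].

### API

Orientations are given as a 3x3 rotation matrix whose columns are the frame's x, y, z axes.
In Python, from workcell import * gives the robot as it stands.
- The arm moves only by the shell command python3 -m pendant 'ROWS' [OPENING] [FORCE]. ROWS is text: rows parted by semicolons, each of 4 numbers parted by spaces: the shift along the tool's x, y, z in m, then the turn about the tool's y in degrees. In form: tx ty tz roll; .... A call has 1 to 20 rows; each row shifts and turns the pose as measured when the row begins, along the tool's axes as they then stand; what a row does not reach is not made up. A row lasts 1/10 s, in which the tool goes at most 50 mm and 8.59 degrees, less where a joint would pass 70% of its speed; a pose out of reach is approached as far as the arm can. A call is refused whole if a number of a shift passes 0.05 or a number of a turn 8.59, either way. A call with a gripper value outside its range is refused whole. OPENING is the finger opening in m, from 0 to 0.0854, set as the call begins (- or left out, the last holds). The fingers move at their own pace and stop on an object; FORCE is the grip in N (left out, the last holds). Time passes only in rows, so rows that do not move let the fingers close. It gives the time, the measured TCP pose, the force and the opening at its end, in the units of the state.
- get_state(): the state, without advancing time (a new reading comes with each control period).
- read_camera(name): name is "scene" or "top" or "wrist"; returns the picture (400x640x3 uint8, red, green, blue); there is no depth.
- camera_params(name): a dict with "vertical_fov" (degrees; the focal length in pixels is half the picture's height over the tangent of half this angle, whatever the lens; pixels are square), "cx", "cy" (the principal point, pixels), "origin" and "orientation" of the camera in the world. Camera axes: x right, y up, looking along -z (the intrinsics and any distortion apply to the point x, -y, -z); pixel columns grow to the right and rows downward; lengths in mm; the calibration is good to about 2 mm. The wrist camera is an equidistant fisheye: a pixel r from the principal point sees the ray r / f radians off the axis. A picture is of the moment at which its call begins: read the wrist's pose just before it. camera_params takes no time and is no camera call; for the wrist camera it gives the pose at the moment of the call.
- finish_job(): hands the job in, once; it reports no verdict.
Trained networks look in the newest picture that a camera, given by its name, has taken for a name from the list of things; names that differ only in an ending like _2 or _b are one class to them, and where a whole thing is asked for, a point or a joint stands for the part that bears it (a point fixed in the world has none). Each returns a list of dicts, best first, with "conf" (0 to 1); they miss things now and then, are a little off and sometimes report something else, mostly with a low value. They report only what shows in the picture. A call takes as long as a camera call.
- recognise(camera, thing): "box" ([left, top, width, height] in pixels, round what is visible of it).
- mark_of(camera, thing): "position" ([row, column] in pixels: a listed point, or the origin of a listed thing).
The state is a dict: "t": time; "joints": joint angles; "qvel": joint speeds; "joint_torque": joint torques, N m; "ee_pos": TCP position; "ee_rot": TCP orientation; "contact_force": force on the tool from outside, world axes, zero at the start; "wrist_torque": the same for the moment, N m; "gripper_width": finger opening in mm.
Only numpy, scipy, OpenCV 4.12 (cv2) and the standard library are available. Lean on these libraries where they do the work, as an engineer would, in place of code of your own. Each camera call takes 0.05 s, during which the arm holds its last target. There are 200 camera calls.

## Working session

There is one attempt and no reset: what is moved stays moved. The work goes in short steps, Python scripts to look and compute and a shell command to move; the robot and the scene stay as the last step left them, time stands still between calls to the robot, and variables do not carry over. Pictures are saved under pics/ and viewed, about 8 in all and at most 12, crops included, and the job is handed in when it is done.

```bash
ls; mkdir -p pics; cat > h.py <<'E'
from workcell import *
import numpy as np, cv2
def ray(cam,row,col,P=None):
    P=P or camera_params(cam)
    f=200/np.tan(np.radians(P["vertical_fov"])/2)
    u=(col-P["cx"])/f; v=(row-P["cy"])/f
    if cam=="wrist":
        r=np.hypot(u,v); s=np.tan(r)/r if r>1e-9 else 1; u*=s; v*=s
    d=np.array(P["orientation"])@np.array([u,-v,-1.]); return np.array(P["origin"]),d/np.linalg.norm(d)
def onz(cam,row,col,z,P=None):
    o,d=ray(cam,row,col,P); return o+d*(z-o[2])/d[2]
def tri(rays):
    A=0;b=0
    for o,d in rays:
        M=np.eye(3)-np.outer(d,d);A=A+M;b=b+M@o
    p=np.linalg.solve(A,b); return p,[round(float(np.linalg.norm((np.eye(3)-np.outer(d,d))@(p-o))),1) for o,d in rays]
def proj(cam,X,P=None):
    P=P or camera_params(cam)
    f=200/np.tan(np.radians(P["vertical_fov"])/2)
    c=np.array(P["orientation"]).T@(np.array(X)-np.array(P["origin"])); x,y,z=c[0],-c[1],-c[2]
    if cam=="wrist":
        r=np.hypot(x,y); t=np.arctan2(r,z); return P["cy"]+f*t*y/r,P["cx"]+f*t*x/r
    return P["cy"]+f*y/z,P["cx"]+f*x/z
def save(cam,name):
    im=read_camera(cam); cv2.imwrite("pics/"+name,cv2.cvtColor(im,cv2.COLOR_RGB2BGR)); return im
E
python3 - <<'E'
from h import *
np.set_printoptions(precision=3,suppress=True)
for c in ["scene","top","wrist"]:
    save(c,c+"0.png"); P=camera_params(c); print(c,P["vertical_fov"],P["origin"],np.array(P["orientation"]).tolist())
a=cv2.imread("pics/scene0.png");b=cv2.imread("pics/top0.png")
cv2.imwrite("pics/both.png",cv2.resize(np.vstack([a,b]),(480,600)) )
print(get_state())
for t in ["strainer","nut_axis","spanner","nose_tip","grip_mid","board","cheese","bowl","brush"]:
    for c in ["scene","top"]:
        m=mark_of(c,t)[:2]; 
        print(t,c,[(np.round(x["position"]),round(x["conf"],2)) for x in m])
print(get_state()["t"])
E
```

```text
pics
scene 52.45619701958658 [1358.796 -582.439  879.34 ] [[0.6440384556619522, -0.4793023146181829, 0.5962245875760409], [0.7649727049500128, 0.4092014230031201, -0.4973640076379491], [-0.005588229596919618, 0.7764170828967341, 0.6301946406278762]]
top 53.61493017336656 [ 552.091    5.791 1400.791] [[-0.0029656465655375558, 0.9985839851823863, -0.05311524713029121], [-0.9998284369750274, -0.001989801915140682, 0.018415680938047983], [0.018283915240500236, 0.053160748918747336, 0.9984185661424149]]
wrist 65.70646984690485 [ 219.122 -483.422  374.8  ] [[0.2794954411438439, 0.9177235268942042, 0.2822513535214141], [-0.9601453290529827, 0.2676972096098224, 0.08036884386908814], [-0.001801520898328852, -0.2934650441738795, 0.9559681074023731]]
{'t': 0.15, 'joints': array([-1.441,  0.263, -0.049,  1.259, -0.   ,  1.416]), 'qvel': array([0.001, 0.   , 0.001, 0.001, 0.   , 0.   ]), 'joint_torque': array([  0.   , -63.782,  38.465,   0.011,  -0.   ,  -0.   ]), 'ee_pos': array([ 147.479, -503.656,  229.224]), 'ee_rot': array([[ 0.281, -0.   ,  0.96 ],
       [-0.96 ,  0.001,  0.281],
       [
[... 261 characters left out ...]
ene [(array([214., 241.]), 0.84)]
nut_axis top [(array([219., 381.]), 0.83)]
spanner scene [(array([195., 358.]), 0.63)]
spanner top [(array([213., 254.]), 0.93), (array([225., 258.]), 0.38)]
nose_tip scene [(array([201., 355.]), 0.66)]
nose_tip top [(array([203., 259.]), 0.72)]
grip_mid scene [(array([176., 341.]), 0.88)]
grip_mid top [(array([250., 253.]), 0.81)]
board scene [(array([193., 348.]), 0.73)]
board top [(array([227., 255.]), 0.64)]
cheese scene [(array([262., 365.]), 0.89)]
cheese top [(array([150., 308.]), 0.64)]
bowl scene [(array([172., 397.]), 0.96)]
bowl top [(array([220., 190.]), 0.89)]
brush scene [(array([302., 176.]), 0.71)]
brush top [(array([211., 444.]), 0.81)]
1.05
```

View pics/top0.png

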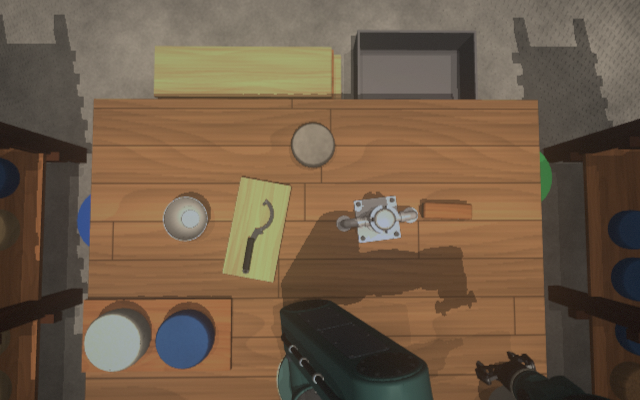

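View pics/scene0.png

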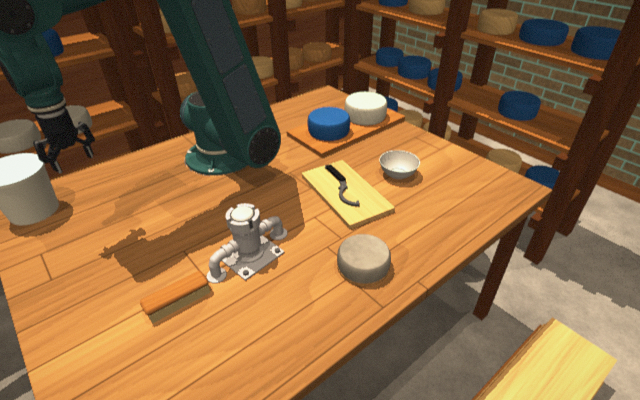

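```bash
python3 - <<'E'
from h import *
np.set_printoptions(precision=1,suppress=True)
D={"nut":((214,241),(219,381)),"span":((195,358),(213,254)),"nose":((201,355),(203,259)),"grip":((176,341),(250,253)),"board":((193,348),(227,255)),"cheese":((262,365),(150,308)),"bowl":((172,397),(220,190)),"brush":((302,176),(211,444))}
Z=dict(nut=141,span=22,nose=27,grip=32,board=0,cheese=0,bowl=0,brush=0)
for k,(s,t) in D.items(): print(k,*tri([ray("scene",*s),ray("top",*t)]),"top@z",onz("top",*t,Z[k]),"scene@z",onz("scene",*s,Z[k]))
E
```

```text
nut [ 546.6 -203.3  149.6] [4.1, 4.1] top@z [ 548.7 -201.2  141. ] scene@z [ 534.3 -202.   141. ]
span [571.9 223.2  18.3] [2.1, 2.1] top@z [570.5 221.   22. ] scene@z [576.4 221.6  22. ]
nose [599.7 196.9  23.5] [8.6, 8.6] top@z [605.  203.2  27. ] scene@z [598.5 186.1  27. ]
grip [452.7 233.7  29.9] [14.6, 14.6] top@z [443.6 222.1  32. ] scene@z [463.1 243.8  32. ]
board [522.7 222.3  -0.9] [1.9, 1.9] top@z [521.5 220.6   0. ] scene@z [524.6 223.1   0. ]
cheese [797.6  36.2  -6.5] [2.8, 2.8] top@z [794.7  34.    0. ] scene@z [803.3  34.1   0. ]
bowl [548.9 450.3   2. ] [3.2, 3.2] top@z [546.8 448.4   0. ] scene@z [548.6 455.7   0. ]
brush [ 576.1 -450.9   -4.6] [0.0, 0.0] top@z [ 576.  -449.5    0. ] scene@z [ 580.2 -451.6    0. ]
```

The top view shows the spanner on the board, with the grip near (250,255) and the bow at (263,213) opening left. The strainer is at about (383,219), and the cheese (313,145), bowl (186,218) and brush (446,210) are all clear of it. The scene view agrees with this. Next I'll plan the move to a look point near the spanner.

```bash
cat >> h.py <<'E'
def rows(x,y,z,yaw,n,s=None):
    """straight path from present pose to TCP x,y,z and tool-z yaw (deg); prints rows in tool axes"""
    s=s or get_state(); p=np.array(s["ee_pos"]); R=np.array(s["ee_rot"]); a0=np.degrees(np.arctan2(R[1,2],R[0,2]))
    d=(yaw-a0+180)%360-180; D=(np.array([x,y,z])-p)/n; out=[]
    for i in range(n):
        a=np.radians(a0+d*i/n); c,q=np.cos(a),np.sin(a)
        out.append("%.4f %.4f %.4f %.2f"%((q*D[0]-c*D[1])/1e3,-D[2]/1e3,(c*D[0]+q*D[1])/1e3,-d/n))
    print("yaw",round(a0,2),"pos",np.round(p,1),"d",np.round(D*n,1),round(d,1)); print("; ".join(out))
E
python3 -c "
from h import *
rows(400,240,235,172,20)"
```

```text
yaw 16.32 pos [ 147.5 -503.9  229.6] d [252.5 743.9   5.4] 155.7
-0.0321 -0.0003 0.0226 -7.78; -0.0288 -0.0003 0.0267 -7.78; -0.0249 -0.0003 0.0304 -7.78; -0.0206 -0.0003 0.0335 -7.78; -0.0158 -0.0003 0.0359 -7.78; -0.0108 -0.0003 0.0378 -7.78; -0.0056 -0.0003 0.0389 -7.78; -0.0003 -0.0003 0.0393 -7.78; 0.0050 -0.0003 0.0390 -7.78; 0.0102 -0.0003 0.0379 -7.78; 0.0153 -0.0003 0.0362 -7.78; 0.0200 -0.0003 0.0338 -7.78; 0.0244 -0.0003 0.0307 -7.78; 0.0284 -0.0003 0.0272 -7.78; 0.0318 -0.0003 0.0231 -7.78; 0.0346 -0.0003 0.0185 -7.78; 0.0368 -0.0003 0.0137 -7.78; 0.0383 -0.0003 0.0086 -7.78; 0.0391 -0.0003 0.0033 -7.78; 0.0392 -0.0003 -0.0020 -7.78
```

```bash
python3 -c "
from h import *
rows(520,-285,270,90,11)"
```

```text
yaw 16.32 pos [ 147.5 -503.9  229.6] d [372.5 218.9  40.4] 73.7
-0.0096 -0.0037 0.0381 -6.70; -0.0051 -0.0037 0.0389 -6.70; -0.0005 -0.0037 0.0393 -6.70; 0.0041 -0.0037 0.0391 -6.70; 0.0086 -0.0037 0.0383 -6.70; 0.0130 -0.0037 0.0371 -6.70; 0.0173 -0.0037 0.0353 -6.70; 0.0213 -0.0037 0.0330 -6.70; 0.0250 -0.0037 0.0303 -6.70; 0.0283 -0.0037 0.0272 -6.70; 0.0313 -0.0037 0.0237 -6.70
```

```bash
python3 -m pendant '-0.010 -0.004 0.038 -6.7; -0.005 -0.004 0.039 -6.7; 0 -0.004 0.039 -6.7; 0.004 -0.004 0.039 -6.7; 0.009 -0.004 0.038 -6.7; 0.013 -0.004 0.037 -6.7; 0.017 -0.004 0.035 -6.7; 0.021 -0.004 0.033 -6.7; 0.025 -0.004 0.030 -6.7; 0.028 -0.004 0.027 -6.7; 0.031 -0.004 0.024 -6.7; 0 0 0 0; 0 0 0 0'
cat > look.py <<'E'
from h import *
import sys,json
n=sys.argv[1]; P={k:np.array(v).tolist() for k,v in camera_params("wrist").items()}; s=get_state()
json.dump(P,open(n+".json","w"))
save("wrist",n+".png"); print("t",s["t"],"tcp",np.round(s["ee_pos"],1),"cam",np.round(P["origin"],1))
for t in sys.argv[2:]: print(t,[(np.round(x["position"],1).tolist(),round(x["conf"],2)) for x in mark_of("wrist",t)[:2]])
E
python3 look.py nutA nut_axis strainer
```

```text
t: 2.35
ee_pos: [528.3, -269.6, 274.5]
ee_rot: [[0.999, 0.001, -0.051], [0.051, -0.001, 0.999], [0.001, -1.0, -0.001]]
contact_force: [0.4, -0.3, 0.1]
gripper_width: 85.5
t 2.35 tcp [ 528.3 -269.6  274.5] cam [ 523.6 -195.1  420. ]
nut_axis [([280.0, 354.0], 0.32)]
strainer []
```

View pics/nutA.png

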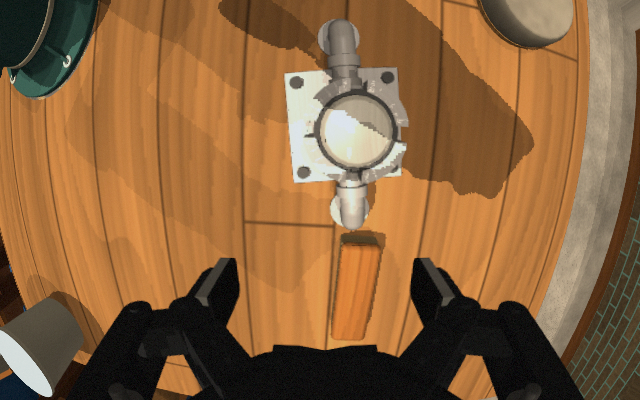

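The wrist view shows the nut at about (356,131). The brush at (356,288) is well away and the slots are too small to read, so I'll enlarge a crop.

```bash
python3 - <<'E'
import cv2
a=cv2.imread("pics/nutA.png")[70:200,290:420]
cv2.imwrite("pics/nutAc.png",cv2.resize(a,(585,585),interpolation=cv2.INTER_CUBIC))
E
```

```text
(no output)
```

View pics/nutAc.png

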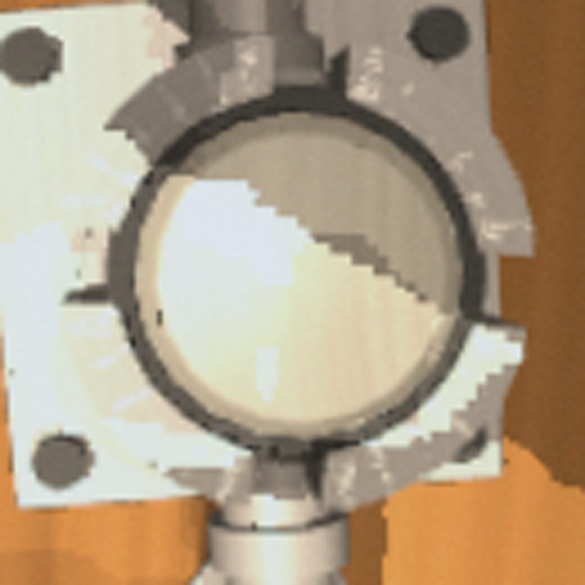

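```bash
python3 - <<'E'
from h import *
import json
from scipy.optimize import least_squares
P=json.load(open("nutA.json"))
C=[((530,255),0,1),((523,328),0,-1),((347,50),90,-1),((275,38),90,1),((322,505),270,1),((65,297),180,1)]
W=np.array([onz("wrist",70+c[1]/4.5,290+c[0]/4.5,157,P)[:2] for c,_,_ in C])
def mod(p): return np.array([[p[0]+46*np.cos(p[2]+np.radians(k+s*8.75)),p[1]+46*np.sin(p[2]+np.radians(k+s*8.75))] for _,k,s in C])
r=least_squares(lambda p:(mod(p)-W).ravel(),[548,-202,0],loss="soft_l1")
print(np.round(W,1).tolist()); print(np.round(r.x[:2],1),np.degrees(r.x[2]),np.round(mod(r.x)-W,1).tolist())
a=cv2.imread("pics/nutA.png")[70:200,290:420]; a=cv2.resize(a,(585,585),interpolation=cv2.INTER_CUBIC)
for k in range(4):
  for s,rr in ((1,46),(-1,46),(1,36),(-1,36)):
    q=r.x[2]+np.radians(90*k); e=np.array([np.cos(q),np.sin(q)]); t=np.array([-e[1],e[0]])
    X=r.x[:2]+e*(np.sqrt(46**2-49) if rr==46 else 36)+t*7*s
    v=proj("wrist",[*X,157],P); cv2.circle(a,(int((v[1]-290)*4.5),int((v[0]-70)*4.5)),3,(0,0,255),-1)
for t in range(0,360,6):
    v=proj("wrist",[r.x[0]+46*np.cos(np.radians(t)),r.x[1]+46*np.sin(np.radians(t)),157],P); cv2.circle(a,(int((v[1]-290)*4.5),int((v[0]-70)*4.5)),1,(255,0,0),-1)
cv2.imwrite("pics/nutfit.png",a)
E
```

```text
[[596.4, -201.7], [596.3, -216.0], [558.5, -165.8], [544.9, -164.6], [559.6, -253.4], [508.3, -215.7]]
[ 551.9 -209.2] 0.33780857871842784 [[0.9, -0.2], [1.1, 0.1], [0.2, 2.1], [-0.3, 0.8], [-0.5, -1.2], [-1.8, -0.8]]
```

View pics/nutfit.png

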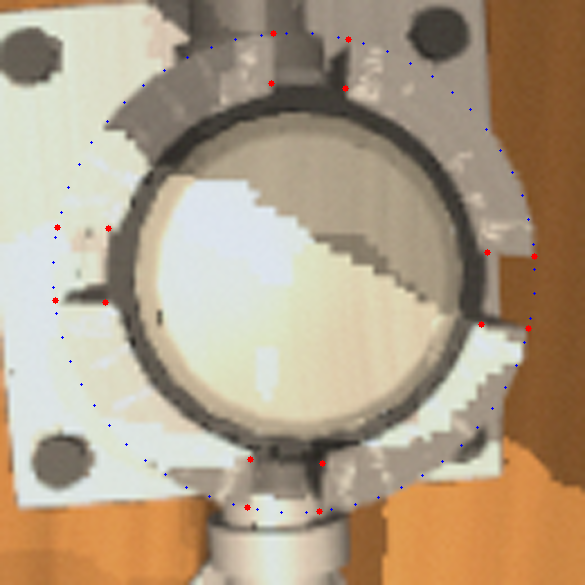

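The fit overlays well: nut axis at (552,-209), slots at about 0° + 90k in the world. The foot plate is at about 7°, so the nut needs roughly 53° more. I'll use the far (+x) slot, which puts spanner yaw at +30° when engaged, then swing to about -27°. Next is the spanner look pose.

```bash
python3 -c "
from h import *
rows(390,240,235,172,12)"
```

```text
yaw 92.81 pos [ 527.2 -270.5  274.6] d [-137.2  510.5  -39.6] 79.2
-0.0093 0.0033 0.0430 -6.60; -0.0043 0.0033 0.0438 -6.60; 0.0007 0.0033 0.0440 -6.60; 0.0058 0.0033 0.0437 -6.60; 0.0108 0.0033 0.0427 -6.60; 0.0156 0.0033 0.0412 -6.60; 0.0202 0.0033 0.0391 -6.60; 0.0246 0.0033 0.0365 -6.60; 0.0286 0.0033 0.0335 -6.60; 0.0323 0.0033 0.0300 -6.60; 0.0355 0.0033 0.0260 -6.60; 0.0383 0.0033 0.0218 -6.60
```

```bash
python3 -m pendant '-0.009 0.003 0.043 -6.6; -0.004 0.003 0.044 -6.6; 0.001 0.003 0.044 -6.6; 0.006 0.003 0.044 -6.6; 0.011 0.003 0.043 -6.6; 0.016 0.003 0.041 -6.6; 0.020 0.003 0.039 -6.6; 0.025 0.003 0.037 -6.6; 0.029 0.003 0.034 -6.6; 0.032 0.003 0.030 -6.6; 0.036 0.003 0.026 -6.6; 0.038 0.003 0.022 -6.6; 0 0 0 0; 0 0 0 0'
python3 look.py spA grip_mid spanner nose_tip board
```

```text
t: 3.9
ee_pos: [374.3, 246.3, 236.2]
ee_rot: [[0.115, 0.005, -0.993], [0.993, -0.001, 0.115], [-0.001, -1.0, -0.005]]
contact_force: [-0.0, -0.5, -0.0]
gripper_width: 85.4
t 3.9 tcp [374.3 246.3 236.2] cam [298.  254.3 381.4]
grip_mid [([240.9, 324.2], 0.68)]
spanner []
nose_tip [([330.8, 307.3], 0.79)]
board [([277.7, 312.4], 0.71)]
```

View pics/spA.png

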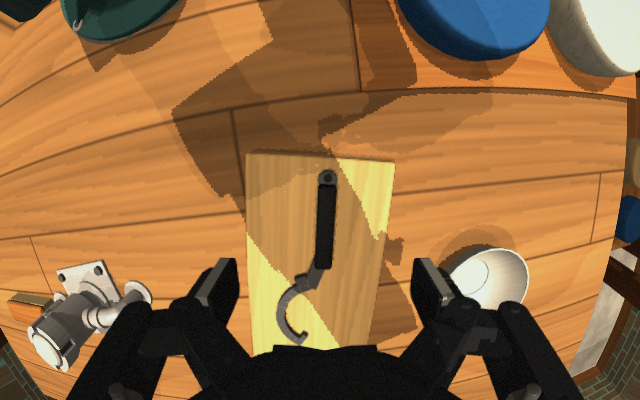

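The wrist view shows the grip as a black bar from (327,187) to (323,266), the end hole at (328,178), the bow around (290,310), and the nose at about (305,335). Now I'll compute the spanner pose, with a check using both camera pairs.

```bash
python3 - <<'E'
from h import *
import json
np.set_printoptions(precision=1,suppress=True)
P=json.load(open("spA.json"))
a=cv2.imread("pics/spA.png"); g=a.max(axis=2)
pts=[]
for r in range(190,264,4):
    row=g[r,300:350]; dk=np.where(row<45)[0]
    if len(dk): pts.append((r,300+dk.min(),300+dk.max()))
print(pts[::3])
L=[];
for r,c0,c1 in pts: L.append(onz("wrist",r,(c0+c1)/2,42,P)[:2])
L=np.array(L); vx,vy,x0,y0=cv2.fitLine(L.astype(np.float32),cv2.DIST_HUBER,0,.01,.01).ravel(); print("yaw",np.degrees(np.arctan2(vy,vx)),x0,y0)
e1=onz("wrist",187,327.5,42,P);e2=onz("wrist",267,323,42,P);print("ends",e1,e2,np.linalg.norm(e1-e2))
print("hole",onz("wrist",178,328,32,P))
print("gm",onz("wrist",240.9,324.2,32,P),"nose",onz("wrist",330.8,307.3,27,P),"board",onz("wrist",277.7,312.4,0,P))
print(tri([ray("wrist",240.9,324.2,P),ray("top",250,253),ray("scene",176,341)]))
print(tri([ray("wrist",330.8,307.3,P),ray("top",203,259),ray("scene",201,355)]))
E
```

```text
[(190, np.int64(318), np.int64(335)), (202, np.int64(318), np.int64(335)), (214, np.int64(318), np.int64(333)), (226, np.int64(317), np.int64(333)), (238, np.int64(316), np.int64(332)), (250, np.int64(316), np.int64(332)), (262, np.int64(314), np.int64(331))]
yaw -9.502344 421.67645 241.12834
ends [383.5 248.1  42. ] [484.4 231.   42. ] 102.33302078873379
hole [375.5 249.7  32. ]
gm [453.5 236.1  32. ] nose [598.8 193.9  27. ] board [523.2 211.    0. ]
(array([453.2, 234.5,  30.2]), [1.9, 15.5, 13.6])
(array([600.2, 195.3,  25.3]), [1.7, 9.4, 8.0])
```

```bash
python3 -c "
from h import *
rows(452,236.5,130,170.5,4)"
```

```text
yaw 173.22 pos [375.1 245.3 236.3] d [  76.9   -8.8 -106.3] -2.7
0.0001 0.0266 -0.0193 0.68; 0.0003 0.0266 -0.0193 0.68; 0.0005 0.0266 -0.0193 0.68; 0.0008 0.0266 -0.0193 0.68
```

```bash
python3 -m pendant '0 0.027 -0.0195 0.7; 0 0.027 -0.0195 0.7; 0.001 0.027 -0.0195 0.7; 0.001 0.027 -0.0195 0.7; 0 0 0 0; 0 0 0 0' 0.06
python3 look.py spB grip_mid
python3 -c "
from h import *
rows(452,236.5,49,170.5,4)
import json
P=json.load(open('spB.json'))
m=mark_of('wrist','grip_mid')[0]['position']; print(m,onz('wrist',*m,32,P)); print(tri([ray('wrist',*m,P),ray('wrist',240.9,324.2,json.load(open('spA.json')))]))"
```

```text
t: 4.75
ee_pos: [459.2, 230.7, 126.9]
ee_rot: [[0.18, 0.009, -0.984], [0.984, 0.0, 0.18], [0.002, -1.0, -0.009]]
contact_force: [0.1, 0.4, 1.1]
gripper_width: 59.6
t 4.75 tcp [459.2 230.7 126.9] cam [383.1 243.4 271.7]
grip_mid [([196.9, 328.0], 0.79)]
yaw 169.65 pos [459.1 231.1 127.5] d [ -7.1   5.4 -78.5] 0.8
0.0010 0.0196 0.0020 -0.21; 0.0010 0.0196 0.0020 -0.21; 0.0010 0.0196 0.0020 -0.21; 0.0010 0.0196 0.0020 -0.21
[196.9, 328.0] [452.270388   234.45519324  32.        ]
(array([450.35407281, 235.59099771,  38.91830739]), [0.9, 0.9])
```

View pics/spB.png

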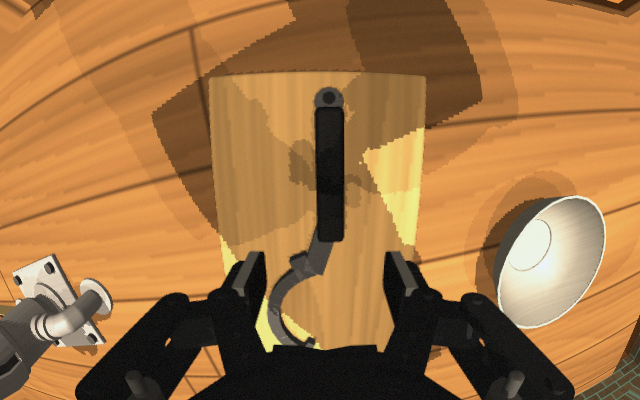

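The grip now runs from (330,107) to (330,241) between the jaws, with its mark at (328,197) giving (452,235). I'll go down to it.

```bash
python3 -m pendant '0.001 0.019 0.002 -0.2; 0.001 0.019 0.002 -0.2; 0.001 0.019 0.002 -0.2; 0.001 0.018 0.002 -0.2; 0 0 0 0; 0 0 0 0'
python3 -c "
from h import *
rows(452,235.8,49,170.5,1)"
```

```text
t: 5.5
ee_pos: [453.7, 238.8, 57.6]
ee_rot: [[0.163, 0.021, -0.986], [0.987, 0.005, 0.163], [0.008, -1.0, -0.02]]
contact_force: [-0.1, 0.4, -0.3]
gripper_width: 59.8
yaw 170.63 pos [453.7 238.8  57.6] d [-1.7 -3.  -8.6] -0.1
-0.0032 0.0086 0.0012 0.13
```

```bash
python3 -m pendant '-0.003 0.008 0.001 0; 0 0 0 0'
python3 -m pendant '0 0 0 0; 0 0 0 0; 0 0 0 0; 0 0 0 0; 0 0 0 0' 0 80
```

```text
t: 5.7
ee_pos: [453.2, 236.2, 51.1]
ee_rot: [[0.162, 0.024, -0.986], [0.987, 0.005, 0.163], [0.009, -1.0, -0.023]]
contact_force: [-0.1, 0.5, -0.4]
gripper_width: 59.9
t: 6.2
ee_pos: [454.1, 236.2, 52.4]
ee_rot: [[0.163, 0.026, -0.986], [0.987, 0.006, 0.163], [0.01, -1.0, -0.025]]
contact_force: [-0.9, 0.6, -0.4]
gripper_width: -0.2
```

The opening reads 0, so the grasp missed. I'll look.

```bash
python3 look.py spC grip_mid spanner nose_tip
```

```text
t 6.2 tcp [454.1 236.2  52.4] cam [375.3 246.8 196. ]
grip_mid [([242.4, 323.7], 0.82)]
spanner []
nose_tip []
```

View pics/spC.png

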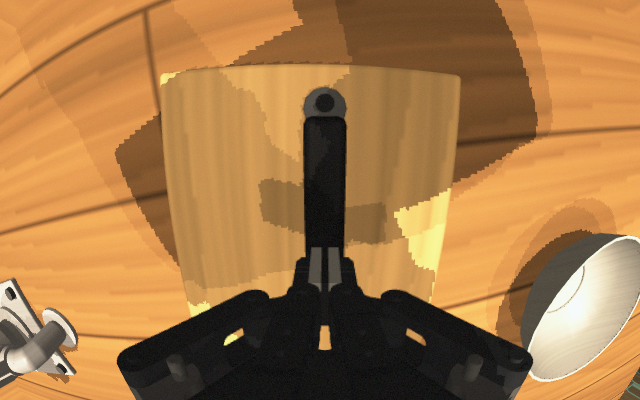

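```bash
python3 - <<'E'
from h import *
import json
P=json.load(open("spC.json")); s=get_state(); R=np.array(s["ee_rot"]); p=np.array(s["ee_pos"])
for d in (0,6,13,25): print(d,np.round(p+R[:,1]*d,1),np.round(proj("wrist",p+R[:,1]*d,P),0))
print(np.round(s["contact_force"],2),s["gripper_width"])
for z in (22,32,42,52): print(z,np.round(onz("wrist",248,324,z,P),1),np.round(onz("wrist",117,324,z,P),1))
for n in "AB": print(n,np.round(proj("wrist",[452,236,42],json.load(open("sp%s.json"%n)))))
e=[[onz("wrist",r,c,42,json.load(open("sp%s.json"%n))).round(1) for r,c in v] for n,v in {"A":[(187,327.5),(267,323)],"B":[(107,330),(241,330)]}.items()];print(e)
A,B,C=[json.load(open("sp%s.json"%n)) for n in "ABC"]
print(tri([ray("wrist",178,328,A),ray("wrist",98,329,B),ray("wrist",102,325,C)]),tri([ray("wrist",187,327.5,A),ray("wrist",107,330,B),ray("wrist",117,324,C)]),tri([ray("wrist",267,323,A),ray("wrist",241,330,B)]))
E
```

```text
0 [454.1 236.2  52.3] [261. 326.]
6 [454.2 236.3  46.3] [256. 326.]
13 [454.4 236.3  39.3] [250. 326.]
25 [454.7 236.4  27.3] [242. 326.]
[-0.66  0.81 -1.45] -0.08201858837822498
22 [461.5 234.3  22. ] [382.6 247.5  22. ]
32 [456.5 235.   32. ] [382.2 247.4  32. ]
42 [451.6 235.8  42. ] [381.8 247.4  42. ]
52 [446.6 236.5  52. ] [381.4 247.4  52. ]
A [243. 324.]
B [200. 330.]
[[array([383.5, 248.1,  42. ]), array([484.4, 231. ,  42. ])], [array([382.3, 248.6,  42. ]), array([486.4, 229.8,  42. ])]]
(array([374.92948032, 249.41570644,  33.99441328]), [0.4, 0.4, 0.5]) (array([381.94325374, 248.01382831,  48.05945832]), [0.2, 0.6, 0.8]) (array([495.50237185, 229.07087882,  21.75335926]), [0.5, 0.5])
```

The jaws are centred but shut above the grip: the visible tips project to about 13 mm ahead of the TCP. I'll open, go lower in steps watching the force, then close again.

```bash
python3 -m pendant '0 0 0 0; 0 0 0 0; 0 0 0 0; 0 0 0 0' 0.05
python3 -m pendant '0 0.006 0.001 0; 0 0 0 0'
python3 -m pendant '0 0.005 0.001 0; 0 0 0 0'

```

```text
t: 6.8
ee_pos: [454.0, 236.2, 52.3]
ee_rot: [[0.163, 0.026, -0.986], [0.987, 0.006, 0.163], [0.01, -1.0, -0.024]]
contact_force: [-0.3, -0.3, 0.0]
gripper_width: 49.9
t: 7.0
ee_pos: [453.1, 236.4, 45.7]
ee_rot: [[0.163, 0.026, -0.986], [0.987, 0.006, 0.163], [0.01, -1.0, -0.025]]
contact_force: [0.1, 0.2, -0.2]
gripper_width: 50.2
t: 7.2
ee_pos: [452.0, 236.6, 40.0]
ee_rot: [[0.163, 0.025, -0.986], [0.987, 0.006, 0.163], [0.01, -1.0, -0.024]]
contact_force: [0.1, 0.7, 0.1]
gripper_width: 50.0
```

```bash
python3 -m pendant '0 0 0 0; 0 0 0 0; 0 0 0 0; 0 0 0 0; 0 0 0 0' 0 80
```

```text
t: 7.7
ee_pos: [453.8, 235.1, 42.8]
ee_rot: [[0.164, 0.031, -0.986], [0.986, 0.002, 0.164], [0.007, -1.0, -0.03]]
contact_force: [0.2, 0.5, -0.3]
gripper_width: 0.0
```

```bash
python3 look.py spD grip_mid
python3 - <<'E'
from h import *
s=save("scene","scD.png"); a=cv2.imread("pics/scD.png")[100:240,270:420]; b=cv2.imread("pics/spD.png")
a=cv2.resize(a,(400,373),interpolation=cv2.INTER_CUBIC); b=cv2.resize(b[:,120:540],(400,381))
cv2.imwrite("pics/cD.png",np.hstack([a,b[:373]]))
print(mark_of("scene","grip_mid")[:1],proj("scene",get_state()["ee_pos"]))
E
```

```text
t 7.7 tcp [453.8 235.1  42.8] cam [374.4 246.3 186.1]
grip_mid [([249.2, 341.0], 0.85)]
[{'position': [172.0, 340.7], 'conf': 0.62}] (np.float64(173.4019055345491), np.float64(337.52889578355445))
```

View pics/cD.png

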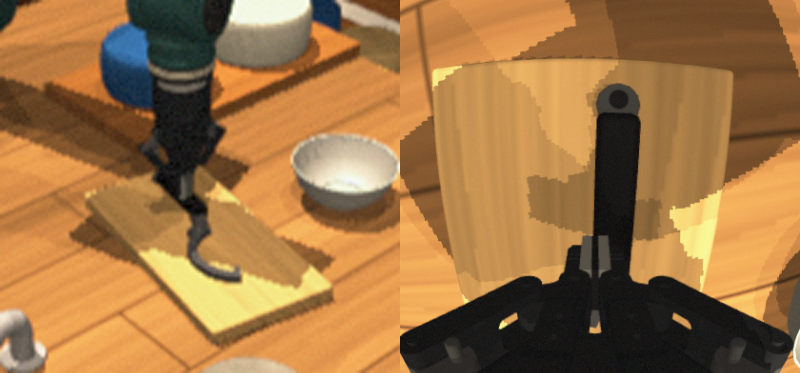

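The spanner's grip was nudged about 9 mm sideways and the shut jaws are at its left edge, so the tips are still too high. I'll work out the tip depth from its fixed place in the wrist picture, and re-measure the grip.

```bash
python3 - <<'E'
from h import *
import json
P=json.load(open("spD.json")); s=get_state(); R=np.array(s["ee_rot"]); p=np.array(s["ee_pos"])
for z in (0,11):
  print(z,[(d,np.round(proj("wrist",p+R[:,1]*d+R[:,2]*z,P),0).tolist()) for d in (-5,0,5,10,15,25)])
g=cv2.imread("pics/spD.png").max(axis=2)
L=[]
for r in range(130,225,5):
    k=np.where(g[r,300:380]<45)[0]; L.append((r,300+k.min(),300+k.max()))
print(L[::4])
W=np.array([onz("wrist",r,(a+b)/2,42,P)[:2] for r,a,b in L]); vx,vy,x0,y0=cv2.fitLine(W.astype(np.float32),cv2.DIST_HUBER,0,.01,.01).ravel(); print(np.degrees(np.arctan2(vy,vx)),x0,y0)
w=[np.linalg.norm(onz("wrist",r,a,42,P)-onz("wrist",r,b+1,42,P)) for r,a,b in L]; print(np.round(w,1))
print("end",onz("wrist",118,338,42,P),"hole",onz("wrist",104,338,32,P), mark_of("wrist","grip_mid")[0],onz("wrist",249.2,341,32,P))
cv2.imwrite("pics/tip.png",cv2.resize(cv2.imread("pics/spD.png")[200:380,250:420],(680,600),interpolation=cv2.INTER_CUBIC))
E
```

```text
0 [(-5, [264.0, 326.0]), (0, [260.0, 326.0]), (5, [256.0, 326.0]), (10, [252.0, 326.0]), (15, [248.0, 326.0]), (25, [241.0, 326.0])]
11 [(-5, [245.0, 326.0]), (0, [241.0, 326.0]), (5, [237.0, 326.0]), (10, [233.0, 326.0]), (15, [230.0, 326.0]), (25, [224.0, 326.0])]
[(130, np.int64(327), np.int64(371)), (150, np.int64(327), np.int64(370)), (170, np.int64(325), np.int64(369)), (190, np.int64(325), np.int64(367)), (210, np.int64(324), np.int64(366))]
-11.377681 414.738 251.63226
[21.  20.6 20.7 20.7 20.8 21.3 21.4 21.  21.6 21.7 21.3 21.4 21.  21.1
 20.7 20.8 21.4 21.  21.2]
end [382.59925422 252.57403052  42.        ] hole [376.28037376 254.12669779  32.        ] {'position': [249.2, 341.0], 'conf': 0.85} [453.92192786 243.73541364  32.        ]
```

View pics/tip.png

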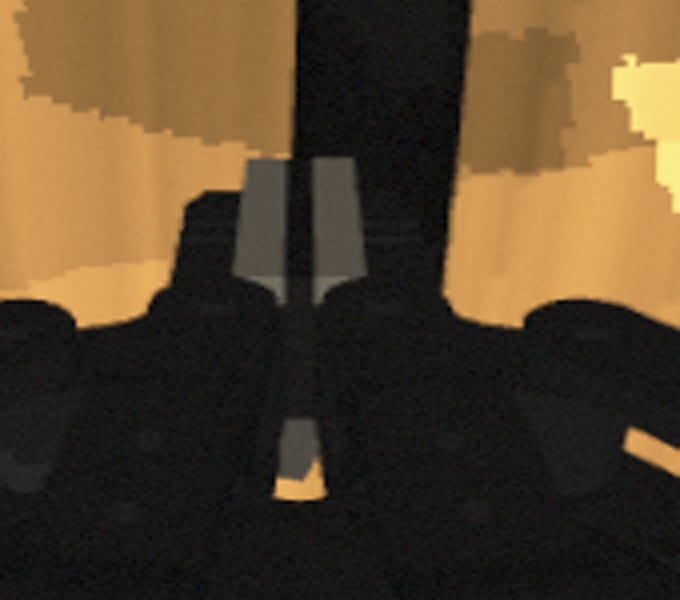

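The pad edges at row 247 imply the shut tips are only about level with the TCP, not 25 mm ahead as stated. The grip is now at (453.7,243.8), yaw -11.4°. I'll rise, recentre, open and feel my way down.

```bash
python3 -m pendant '0 -0.018 0 0; 0.0045 0 0 1; 0.0045 0 0 1; 0 0 0 0; 0 0 0 0' 0.05
python3 -c "
from h import *
rows(453.7,243.8,36,168.6,1)"
```

```text
t: 8.45
ee_pos: [453.7, 244.9, 58.7]
ee_rot: [[0.201, 0.027, -0.979], [0.98, 0.002, 0.201], [0.007, -1.0, -0.026]]
contact_force: [-0.3, 0.2, -0.6]
gripper_width: 49.9
yaw 168.42 pos [453.7 244.9  58.7] d [ -0.   -1.1 -22.7] 0.2
-0.0011 0.0227 -0.0002 -0.18
```

```bash
python3 -m pendant '-0.001 0.012 0 0; 0 0.010 0 0; 0 0 0 0'
python3 -m pendant '0 0.004 0 0; 0 0 0 0'
python3 -m pendant '0 0.003 0 0; 0 0 0 0'
```

```text
t: 8.75
ee_pos: [453.7, 243.9, 34.9]
ee_rot: [[0.2, 0.026, -0.979], [0.98, 0.002, 0.2], [0.007, -1.0, -0.025]]
contact_force: [-0.6, -0.3, 0.4]
gripper_width: 50.2
t: 8.95
ee_pos: [453.7, 243.8, 30.5]
ee_rot: [[0.2, 0.025, -0.979], [0.98, 0.001, 0.2], [0.006, -1.0, -0.025]]
contact_force: [0.2, -0.1, 0.1]
gripper_width: 50.2
t: 9.15
ee_pos: [454.0, 243.9, 27.6]
ee_rot: [[0.2, 0.026, -0.979], [0.98, 0.002, 0.2], [0.007, -1.0, -0.025]]
contact_force: [0.0, -0.5, 0.6]
gripper_width: 50.0
```

```bash
python3 -m pendant '0 0 0 0; 0 0 0 0; 0 0 0 0; 0 0 0 0' 0.015 60
```

```text
t: 9.55
ee_pos: [454.3, 244.1, 28.2]
ee_rot: [[0.2, 0.027, -0.979], [0.98, 0.002, 0.2], [0.007, -1.0, -0.026]]
contact_force: [0.6, 0.6, -1.9]
gripper_width: 20.5
```

Opening is 20.5 mm on the 22 mm grip, so it is held. Squeeze harder and lift.

```bash
python3 -m pendant '0 0 0 0; 0 0 0 0; 0 -0.02 0 0; 0 -0.04 0 0; 0 -0.04 0 0; 0 -0.04 0 0; 0 -0.04 0 0; 0 0 0 0; 0 0 0 0' 0 110
python3 look.py held grip_mid nose_tip spanner; python3 -c "
from h import *
rows(448,-269,225,210,14)"
```

```text
t: 10.45
ee_pos: [446.9, 243.0, 212.3]
ee_rot: [[0.2, 0.02, -0.98], [0.98, 0.0, 0.2], [0.004, -1.0, -0.019]]
contact_force: [0.8, -0.2, -2.4]
gripper_width: 18.9
t 10.45 tcp [446.9 243.  212.3] cam [369.5 257.2 356.3]
grip_mid [([264.8, 324.6], 0.7)]
nose_tip []
spanner []
yaw 168.45 pos [446.4 242.8 211.3] d [   1.6 -511.8   13.7] 41.6
-0.0358 -0.0010 -0.0074 -2.97; -0.0361 -0.0010 -0.0056 -2.97; -0.0364 -0.0010 -0.0037 -2.97; -0.0365 -0.0010 -0.0018 -2.97; -0.0366 -0.0010 0.0001 -2.97; -0.0365 -0.0010 0.0020 -2.97; -0.0363 -0.0010 0.0039 -2.97; -0.0361 -0.0010 0.0057 -2.97; -0.0358 -0.0010 0.0076 -2.97; -0.0353 -0.0010 0.0094 -2.97; -0.0348 -0.0010 0.0113 -2.97; -0.0341 -0.0010 0.0131 -2.97; -0.0334 -0.0010 0.0148 -2.97; -0.0326 -0.0010 0.0165 -2.97
```

View pics/held.png

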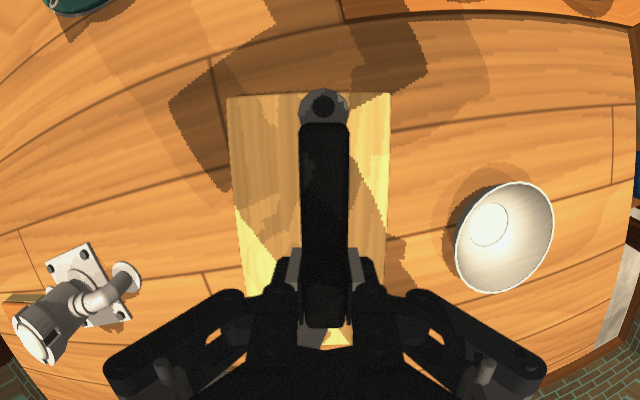

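The spanner is in the jaws and clear of the board: grip from (324,122) to (324,327), load 2.4 N. Now I'll compare the visible grip ends with where a level hold would put them.

```bash
python3 - <<'E'
from h import *
import json
P=json.load(open("held.json")); s=get_state(); R=np.array(s["ee_rot"]); p=np.array([446.9,243.,212.3]); yaw=np.radians(168.45-180)
for off in (-4,0,4):
  for pit in (-0.05,0,0.05):
    o=[]
    for x,z in ((-192,20),(-84,20)):
        u=x+120+off; X=p+np.array([u*np.cos(yaw),u*np.sin(yaw),z-6-u*pit]); o+=proj("wrist",X,P)
    print(off,pit,np.round(o,0))
E
```

```text
-4 -0.05 [112. 326. 326. 326.]
-4 0 [112. 326. 324. 326.]
-4 0.05 [113. 327. 323. 326.]
0 -0.05 [121. 326. 332. 326.]
0 0 [122. 326. 330. 326.]
0 0.05 [122. 327. 328. 326.]
4 -0.05 [131. 326. 338. 326.]
4 0 [131. 326. 335. 326.]
4 0.05 [132. 327. 333. 326.]
```

Row 122 agrees with the level hold and zero slide, and row 327 with 330. So the spanner origin is 120 mm ahead of the TCP, with its underside 6 mm below the TCP. Carry it to above the nut.

```bash
python3 -m pendant '-0.036 0 -0.007 -3; -0.036 0 -0.006 -3; -0.036 0 -0.004 -3; -0.037 0 -0.002 -3; -0.037 0 0 -3; -0.037 0 0.002 -3; -0.036 0 0.004 -3; -0.036 0 0.006 -3; -0.036 0 0.008 -3; -0.035 0 0.009 -3; -0.035 0 0.011 -3; -0.034 0 0.013 -3; -0.033 0 0.015 -3; -0.03 0 0.015 -3; 0 0 0 0; 0 0 0 0'
python3 -c "
from h import *
rows(448.3,-269.7,205,210.3,2)"
```

```text
t: 12.25
ee_pos: [449.0, -285.1, 192.4]
ee_rot: [[-0.534, -0.009, -0.845], [0.845, 0.007, -0.534], [0.011, -1.0, 0.004]]
contact_force: [-0.5, 0.7, -3.4]
gripper_width: 18.7
yaw -147.69 pos [ 449.  -285.1  192.4] d [-0.7 15.4 12.6] -2.0
0.0067 -0.0063 -0.0038 1.00; 0.0068 -0.0063 -0.0037 1.00
```

```bash
python3 -m pendant '0.007 -0.003 -0.004 1; 0.007 -0.003 -0.004 1; 0 0 0 0; 0 0 0 0'
python3 look.py ovr nut_axis nose_tip grip_mid; python3 -c "
from h import *
rows(448.3,-269.7,195,210.3,1)
for c in ('scene','top'):
  save(c,c+'O.png'); print(c,[mark_of(c,t)[:1] for t in ('nut_axis','nose_tip','spanner','grip_mid')])
  for X in ([551.9,-209.2,141],[551.9,-209.2,188],[592,-209,188],get_state()['ee_pos']): print(np.round(proj(c,X),1))
"
```

```text
t: 12.65
ee_pos: [447.7, -264.2, 197.7]
ee_rot: [[-0.503, -0.012, -0.864], [0.864, 0.01, -0.503], [0.014, -1.0, 0.005]]
contact_force: [0.4, -1.0, -3.4]
gripper_width: 18.4
t 12.65 tcp [ 447.7 -264.2  197.7] cam [ 383.6 -304.4  343.7]
nut_axis []
nose_tip []
grip_mid [([263.2, 323.6], 0.74)]
yaw -149.84 pos [ 447.7 -265.1  197.6] d [ 0.6 -4.6 -2.6] 0.1
-0.0043 0.0026 0.0018 -0.14
scene [[{'position': [216.6, 243.8], 'conf': 0.94}], [{'position': [209.8, 249.1], 'conf': 0.93}], [{'position': [204.8, 246.0], 'conf': 0.77}], [{'position': [192.2, 204.6], 'conf': 0.71}]]
[218.2 242.1]
[205.1 239.7]
[212.3 247.7]
[192.7 202.3]
top [[{'position': [221.2, 378.6], 'conf': 0.83}], [], [{'position': [223.0, 385.3], 'conf': 0.54}], [{'position': [253.3, 407.8], 'conf': 0.81}]]
[218.  383.5]
[218.  386.1]
[204.9 385.9]
[252.3 405.5]
```

Networks and calibrated projections agree within about 2 px. I'll correct and lower to just above the nut, then use my last view on a zoomed composite.

```bash
python3 -m pendant '-0.004 0.011 0.002 0; 0 0.011 0 0; 0 0 0 0; 0 0 0 0'
python3 - <<'E'
from h import *
s=get_state(); rows(448.3,-269.7,172,210.3,1); p=np.array(s["ee_pos"]); R=np.array(s["ee_rot"]); a=np.arctan2(R[1,2],R[0,2])-np.pi
print(np.round(s["contact_force"],1))
o=p+np.array([120*np.cos(a),120*np.sin(a),0]); pit=R[2,2]+.026; o[2]=p[2]-6-120*pit; print("origin",o,"psi",np.degrees(a),"pitch",pit)
tiles=[]
for c in ("scene","top"):
    im=save(c,c+"P.png"); im=cv2.cvtColor(im,cv2.COLOR_RGB2BGR)
    r,q=proj(c,[540,-209,150]); r0,c0=int(r-37),int(q-37); k=5.3
    im=cv2.resize(im[r0:r0+75,c0:c0+75],(398,398),interpolation=cv2.INTER_CUBIC); im2=im.copy()
    def dot(X,col):
        v=proj(c,X); cv2.circle(im2,(int((v[1]-c0)*k+2),int((v[0]-r0)*k+2)),2,col,-1)
    for t in np.radians(np.arange(0,360,10)): dot([551.9+46*np.cos(t),-209.2+46*np.sin(t),157],(255,0,0))
    for t in np.radians([-8.7,9.3]): dot([551.9+46*np.cos(t),-209.2+46*np.sin(t),157],(0,255,255))
    for t in np.radians(np.arange(204,331,6)): dot([o[0]+56*np.cos(t+a),o[1]+56*np.sin(t+a),o[2]+10],(0,0,255))
    dot([o[0]+40*np.cos(a-np.pi/6),o[1]+40*np.sin(a-np.pi/6),o[2]+10],(0,255,0))
    tiles.append(np.vstack([im2[:298+100][:300],cv2.resize(im,(398,398))[:300]]))
cv2.imwrite("pics/comp.png",np.hstack(tiles))
print(mark_of("top","nose_tip")[:1],mark_of("scene","nose_tip")[:1])
E
```

```text
t: 13.75
ee_pos: [447.4, -269.9, 172.9]
ee_rot: [[-0.502, -0.013, -0.865], [0.865, 0.011, -0.502], [0.015, -1.0, 0.006]]
contact_force: [1.0, -0.0, -3.3]
gripper_width: 18.9
yaw -149.88 pos [ 447.4 -269.9  172.9] d [ 0.9  0.2 -0.9] 0.2
-0.0003 0.0009 -0.0009 -0.18
[ 1.  -0.  -3.3]
origin [ 551.17729855 -209.64098221  163.08752214] psi -329.87739631199133 pitch 0.03156828580001119
[{'position': [206.3, 383.1], 'conf': 0.74}] [{'position': [217.2, 250.5], 'conf': 0.84}]
```

View pics/comp.png

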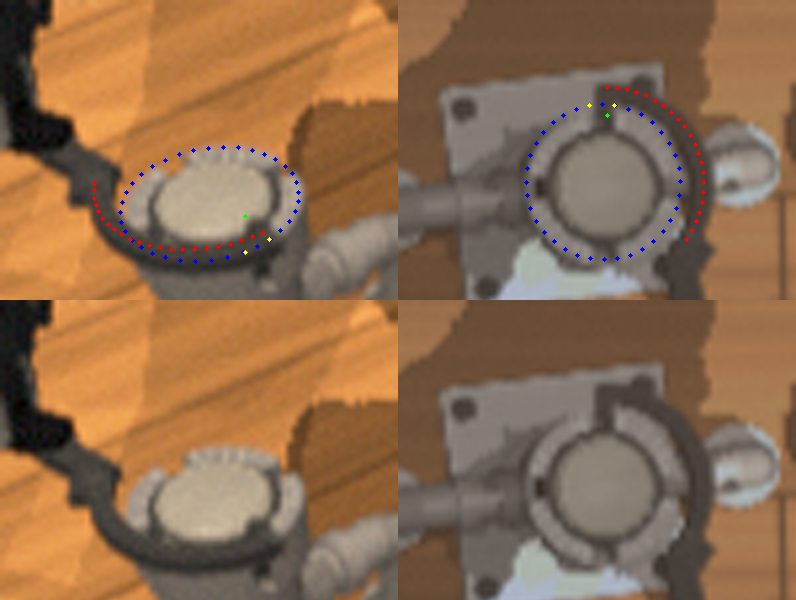

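In the top view the nose sits over the +x slot (about col 604, slot 590–615) and the bow is clear all round. The scene view shows the bow perhaps 4 mm lower than modelled. Lowering in small steps while watching the force.

```bash
python3 -m pendant '0 0.006 -0.001 0; 0 0 0 0'; python3 -m pendant '0 0.007 0 0; 0 0 0 0'; python3 -m pendant '0 0.007 0 0; 0 0 0 0'
```

```text
t: 14.15
ee_pos: [448.8, -269.5, 167.5]
ee_rot: [[-0.502, -0.011, -0.865], [0.865, 0.009, -0.502], [0.014, -1.0, 0.005]]
contact_force: [-0.8, 0.2, -2.6]
gripper_width: 18.7
t: 14.35
ee_pos: [448.7, -269.4, 159.8]
ee_rot: [[-0.502, -0.011, -0.865], [0.865, 0.009, -0.502], [0.014, -1.0, 0.005]]
contact_force: [-0.3, 0.1, -2.3]
gripper_width: 18.9
t: 14.55
ee_pos: [448.6, -269.2, 152.1]
ee_rot: [[-0.502, -0.011, -0.865], [0.865, 0.009, -0.502], [0.014, -1.0, 0.005]]
contact_force: [-0.5, -0.2, -2.9]
gripper_width: 18.4
```

```bash
python3 -m pendant '0 0.003 0 0; 0.0084 0 -0.0003 4; 0.0084 0 -0.0003 4; 0.0084 0 -0.0003 4; 0 0 0 0'; cat > arc.py <<'E'
from h import *
s=get_state(); p=np.array(s["ee_pos"]); R=np.array(s["ee_rot"]); psi=np.degrees(np.arctan2(R[1,2],R[0,2]))+180; psi=(psi+180)%360-180
d=p[:2]-np.array([551.9,-209.2]); th=(np.degrees(np.arctan2(-d[1],-d[0]))); print("psi %.2f bearing %.2f radius %.1f z %.1f f"%(psi,th,np.hypot(*d),p[2]),np.round(s["contact_force"],1),"torque",np.round(s["wrist_torque"],2),s["gripper_width"])
f=np.array(s["contact_force"]); print("tool-frame f",np.round(R.T@f,1), "tool x,z err mm to ideal",np.round(R.T@(np.array([551.9-120*np.cos(np.radians(psi)),-209.2-120*np.sin(np.radians(psi)),p[2]])-p),1), "J6",s["joints"][5])
E
python3 arc.py
```

```text
t: 15.05
ee_pos: [438.9, -243.7, 148.4]
ee_rot: [[-0.307, -0.009, -0.952], [0.952, 0.014, -0.307], [0.016, -1.0, 0.004]]
contact_force: [-4.1, 1.4, -2.1]
gripper_width: 18.7
psi 17.86 bearing 17.00 radius 118.1 z 148.4 f [-4.1  1.4 -2.1] torque [0.27 0.75 0.65] 18.699476048592604
tool-frame f [2.5 2.1 3.5] tool x,z err mm to ideal [-1.8 -0.   1.9] J6 -0.9841875271890326
```

Resisting moment is about +0.65 N m around the vertical, close to the nut's 0.7, so the nose is engaged and turning the nut. Continue the arc.

```bash
python3 -m pendant '0.008 0 0.0003 4; 0.008 0 0.0003 4; 0.008 0 0 4; 0.008 0 0 4; 0 0 0 0'; python3 arc.py
```

```text
t: 15.55
ee_pos: [433.5, -211.1, 148.6]
ee_rot: [[-0.031, -0.005, -1.0], [0.999, 0.016, -0.031], [0.016, -1.0, 0.004]]
contact_force: [-1.3, 3.4, -2.7]
gripper_width: 19.1
psi 1.76 bearing 0.94 radius 118.4 z 148.6 f [-1.3  3.4 -2.7] torque [0.69 0.31 0.69] 19.10840731188262
tool-frame f [3.4 2.7 1.2] tool x,z err mm to ideal [-1.7 -0.   1.6] J6 -0.6591687110690913
```

```bash
python3 -m pendant '0.008 0 0.0003 4; 0.008 0 0 4; 0.008 0 0 4; 0.008 0 0 4; 0 0 0 0'; python3 arc.py;  python3 -m pendant '0.008 0 0 4; 0.008 0 0 4; 0 0 0 0'; python3 arc.py
```

```text
t: 16.05
ee_pos: [437.2, -179.2, 148.7]
ee_rot: [[0.242, -0.002, -0.97], [0.97, 0.017, 0.242], [0.016, -1.0, 0.006]]
contact_force: [-0.6, 4.4, -4.0]
gripper_width: 19.0
psi -13.99 bearing -14.66 radius 118.6 z 148.7 f [-0.6  4.4 -4. ] torque [1.01 0.11 0.78] 19.038026108383352
tool-frame f [4.  4.  1.6] tool x,z err mm to ideal [-1.4 -0.   1.4] J6 -0.3256425373332127
t: 16.35
ee_pos: [442.1, -164.3, 148.8]
ee_rot: [[0.369, -0.002, -0.929], [0.929, 0.018, 0.369], [0.016, -1.0, 0.008]]
contact_force: [-0.1, 5.9, -3.5]
gripper_width: 18.7
psi -21.66 bearing -22.25 radius 118.7 z 148.8 f [-0.1  5.9 -3.5] torque [1.22 0.04 0.89] 18.669710357516077
tool-frame f [5.4 3.6 2.2] tool x,z err mm to ideal [-1.2 -0.   1.3] J6 -0.15954476776288348
```

```bash
for i in 1 2; do :; done; python3 -m pendant '0.0065 0 0 3; 0 0 0 0'; python3 arc.py;  python3 -m pendant '0.0065 0 0 3; 0 0 0 0'; python3 arc.py; python3 -m pendant '0.0045 0 0 2; 0 0 0 0'; python3 arc.py
```

```text
t: 16.55
ee_pos: [444.4, -158.9, 148.7]
ee_rot: [[0.412, -0.002, -0.911], [0.911, 0.017, 0.412], [0.015, -1.0, 0.009]]
contact_force: [0.1, 5.2, -2.8]
gripper_width: 18.4
psi -24.30 bearing -25.05 radius 118.7 z 148.7 f [ 0.1  5.2 -2.8] torque [1.   0.05 0.63] 18.356613262096573
tool-frame f [4.8 2.9 2. ] tool x,z err mm to ideal [-1.6 -0.   1.3] J6 -0.10088659315642635
t: 16.75
ee_pos: [446.8, -154.0, 148.7]
ee_rot: [[0.453, -0.003, -0.891], [0.891, 0.017, 0.453], [0.014, -1.0, 0.01]]
contact_force: [-0.6, 5.1, -3.1]
gripper_width: 18.7
psi -26.95 bearing -27.69 radius 118.7 z 148.7 f [-0.6  5.1 -3.1] torque [1.06 0.08 0.61] 18.69538021485909
tool-frame f [4.2 3.2 2.8] tool x,z err mm to ideal [-1.5 -0.   1.3] J6 -0.04266278681537596
t: 16.95
ee_pos: [448.4, -151.0, 148.7]
ee_rot: [[0.478, -0.004, -0.878], [0.878, 0.017, 0.478], [0.013, -1.0, 0.011]]
contact_force: [-0.7, 4.8, -1.8]
gripper_width: 18.9
psi -28.56 bearing -29.33 radius 118.7 z 148.7 f [-0.7  4.8 -1.8] torque [1.01 0.08 0.58] 18.892252075822615
tool-frame f [3.8 1.8 2.9] tool x,z err mm to ideal [-1.6 -0.   1.3] J6 -0.0068770491416386215
```

No stop felt yet; continue in small steps.

```bash
python3 -m pendant '0.0065 0 0 3; 0 0 0 0'; python3 arc.py;  python3 -m pendant '0.0065 0 0 3; 0 0 0 0'; python3 arc.py; python3 -m pendant '0.0065 0 0 3; 0 0 0 0'; python3 arc.py
```

```text
t: 17.15
ee_pos: [451.2, -146.2, 148.7]
ee_rot: [[0.519, -0.004, -0.855], [0.855, 0.017, 0.519], [0.012, -1.0, 0.012]]
contact_force: [-1.3, 4.9, -2.4]
gripper_width: 18.9
psi -31.24 bearing -32.00 radius 118.8 z 148.7 f [-1.3  4.9 -2.4] torque [ 1.03 -0.03  0.6 ] 18.861774685401475
tool-frame f [3.5 2.5 3.6] tool x,z err mm to ideal [-1.6 -0.   1.2] J6 0.05189265470455736
t: 17.35
ee_pos: [454.1, -141.7, 148.8]
ee_rot: [[0.558, -0.004, -0.83], [0.83, 0.016, 0.558], [0.011, -1.0, 0.012]]
contact_force: [-0.6, 3.8, -1.5]
gripper_width: 18.5
psi -33.90 bearing -34.63 radius 118.8 z 148.8 f [-0.6  3.8 -1.5] torque [1.03 0.12 0.71] 18.516618854394803
tool-frame f [2.8 1.5 2.6] tool x,z err mm to ideal [-1.5 -0.   1.2] J6 0.11019032054790147
t: 17.55
ee_pos: [455.6, -139.8, 148.5]
ee_rot: [[0.595, -0.009, -0.804], [0.804, 0.009, 0.595], [0.001, -1.0, 0.013]]
contact_force: [-2.2, 6.6, -1.3]
gripper_width: 18.8
psi -36.52 bearing -35.77 radius 118.7 z 148.5 f [-2.2  6.6 -1.3] torque [1.28 0.23 2.01] 18.846911445235758
tool-frame f [4.  1.4 5.6] tool x,z err mm to ideal [1.5 0.  1.3] J6 0.1662863539190565
```

The moment jumped from 0.7 to 2.0 N m, and the TCP lags the commanded arc: that is the stop. One more push to seat it, and hold.

```bash
python3 -m pendant '0.005 0 0 2; 0.003 0 0 1; 0 0 0 0; 0 0 0 0'; python3 arc.py; python3 look.py nutB nut_axis; python3 - <<'E'
from h import *
for c in ("scene","top"): save(c,c+"Q.png"); print(c,[(t,mark_of(c,t)[:1]) for t in ("nose_tip","grip_mid")])
E
```

```text
t: 17.95
ee_pos: [455.8, -139.4, 147.9]
ee_rot: [[0.621, -0.02, -0.784], [0.784, -0.003, 0.621], [-0.015, -1.0, 0.013]]
contact_force: [0.2, 5.4, -2.2]
gripper_width: 18.8
psi -38.39 bearing -35.98 radius 118.7 z 147.9 f [ 0.2  5.4 -2.2] torque [ 1.16 -0.31  2.98] 18.76922513213688
tool-frame f [4.4 2.2 3.2] tool x,z err mm to ideal [ 5.  -0.1  1.4] J6 0.2090905589825128
t 17.95 tcp [ 455.8 -139.4  147.9] cam [398.9 -93.  294.4]
nut_axis []
scene [('nose_tip', [{'position': [229.2, 234.1], 'conf': 0.77}]), ('grip_mid', [{'position': [189.8, 248.0], 'conf': 0.65}])]
top [('nose_tip', [{'position': [211.0, 392.0], 'conf': 0.71}]), ('grip_mid', [{'position': [220.8, 189.4], 'conf': 0.71}])]
```

The TCP no longer moves (0.4 mm for 8 mm commanded) and the moment is 3.0 N m, so the nut is home. I'll back off half the play to centre the nose in the slot, then lift straight out.

```bash
python3 -m pendant '-0.004 0 0 -3; -0.004 0 0 -3; 0 0 0 0'; python3 arc.py
```

```text
t: 18.65
ee_pos: [452.9, -144.4, 148.4]
ee_rot: [[0.539, -0.015, -0.842], [0.842, 0.0, 0.539], [-0.008, -1.0, 0.013]]
contact_force: [0.4, 3.3, -3.1]
gripper_width: 19.2
psi -32.62 bearing -33.20 radius 118.3 z 148.4 f [ 0.4  3.3 -3.1] torque [ 0.73 -0.11  0.54] 19.176910160825024
tool-frame f [3.  3.1 1.4] tool x,z err mm to ideal [-1.2  0.   1.7] J6 0.09328626529589187
```

```bash
python3 -m pendant '-0.003 0 0.0012 -1; 0 0 0 0'; python3 arc.py
```

```text
t: 18.85
ee_pos: [451.1, -146.6, 148.7]
ee_rot: [[0.527, -0.013, -0.85], [0.85, -0.0, 0.527], [-0.007, -1.0, 0.011]]
contact_force: [2.6, 3.4, -2.7]
gripper_width: 18.8
psi -31.80 bearing -31.83 radius 118.6 z 148.7 f [ 2.6  3.4 -2.7] torque [ 0.94 -0.41  0.69] 18.818076851538557
tool-frame f [ 4.3  2.7 -0.4] tool x,z err mm to ideal [-0.1  0.   1.4] J6 0.07248079515716023
```

```bash
python3 -m pendant '-0.003 0 0.001 -1.5; 0 0 0 0'; python3 arc.py;python3 -m pendant '-0.003 0 0 -1.5; 0 0 0 0'; python3 arc.py
```

```text
t: 19.05
ee_pos: [449.1, -149.1, 148.9]
ee_rot: [[0.507, -0.012, -0.862], [0.862, -0.001, 0.507], [-0.007, -1.0, 0.01]]
contact_force: [1.6, 2.8, -3.7]
gripper_width: 18.8
psi -30.45 bearing -30.32 radius 119.1 z 148.9 f [ 1.6  2.8 -3.7] torque [ 0.75 -0.32  0.56] 18.79537426625647
tool-frame f [ 3.2  3.7 -0. ] tool x,z err mm to ideal [0.3 0.  0.9] J6 0.04232754489411485
t: 19.25
ee_pos: [447.4, -151.8, 148.8]
ee_rot: [[0.487, -0.013, -0.873], [0.873, -0.001, 0.487], [-0.007, -1.0, 0.011]]
contact_force: [1.9, 1.0, -2.7]
gripper_width: 18.7
psi -29.14 bearing -28.80 radius 119.3 z 148.8 f [ 1.9  1.  -2.7] torque [ 0.47 -0.33  0.35] 18.73321436025412
tool-frame f [ 1.8  2.7 -1.2] tool x,z err mm to ideal [0.7 0.  0.7] J6 0.013037589495804223
```

```bash
python3 -m pendant '-0.002 0 0 -1; 0 0 0 0'; python3 arc.py;python3 -m pendant '-0.002 0 0 -1; 0 0 0 0'; python3 arc.py
```

```text
t: 19.45
ee_pos: [446.2, -153.6, 148.7]
ee_rot: [[0.473, -0.013, -0.881], [0.881, -0.001, 0.473], [-0.007, -1.0, 0.011]]
contact_force: [2.1, 1.0, -3.4]
gripper_width: 18.6
psi -28.24 bearing -27.76 radius 119.4 z 148.7 f [ 2.1  1.  -3.4] torque [ 0.38 -0.24  0.25] 18.569100263606153
tool-frame f [ 1.9  3.3 -1.4] tool x,z err mm to ideal [ 1.  -0.   0.6] J6 -0.007108953382313793
t: 19.65
ee_pos: [445.0, -155.6, 148.7]
ee_rot: [[0.457, -0.014, -0.889], [0.889, -0.001, 0.458], [-0.008, -1.0, 0.012]]
contact_force: [0.2, -0.2, -3.4]
gripper_width: 19.2
psi -27.23 bearing -26.63 radius 119.6 z 148.7 f [ 0.2 -0.2 -3.4] torque [ 0.13 -0.06  0.03] 19.163817311905497
tool-frame f [-0.1  3.4 -0.3] tool x,z err mm to ideal [ 1.2 -0.   0.5] J6 -0.029250189352341232
```

Contact force is now zero at spanner yaw -27°, where the nose just leaves the slot wall. First contact was at about +26°, so the nut turned about 53°, matching the 53° estimated from the plate angle. Centre in the play and lift.

```bash
python3 -m pendant '-0.0055 0 0 -2.5; 0 0 0 0'; python3 arc.py; python3 -m pendant '0 -0.006 0 0; 0 -0.006 0 0; 0 0 0 0'; python3 arc.py
```

```text
t: 19.85
ee_pos: [442.3, -160.7, 148.7]
ee_rot: [[0.418, -0.014, -0.908], [0.908, -0.002, 0.418], [-0.008, -1.0, 0.012]]
contact_force: [0.4, -0.2, -3.2]
gripper_width: 18.6
psi -24.72 bearing -23.86 radius 119.9 z 148.7 f [ 0.4 -0.2 -3.2] torque [ 0.09  0.05 -0.01] 18.58746813238893
tool-frame f [ 0.   3.2 -0.4] tool x,z err mm to ideal [ 1.8 -0.   0.2] J6 -0.0851780263367354
t: 20.15
ee_pos: [442.6, -160.6, 161.9]
ee_rot: [[0.421, -0.014, -0.907], [0.907, -0.002, 0.421], [-0.008, -1.0, 0.012]]
contact_force: [-1.3, -0.1, -2.6]
gripper_width: 18.8
psi -24.91 bearing -23.97 radius 119.7 z 161.9 f [-1.3 -0.1 -2.6] torque [0.15 0.03 0.03] 18.797942429563534
tool-frame f [-0.6  2.6  1.1] tool x,z err mm to ideal [ 2.  -0.   0.3] J6 -0.08115671046663592
```

```bash
python3 -m pendant '0 -0.02 0 0; 0 -0.03 0 0; 0 0 0 0'; python3 -c "
from h import *
rows(453,241,215,169,11)"
```

```text
t: 20.45
ee_pos: [443.2, -160.0, 213.6]
ee_rot: [[0.422, -0.015, -0.906], [0.906, -0.002, 0.422], [-0.008, -1.0, 0.013]]
contact_force: [1.5, -0.4, -3.3]
gripper_width: 18.5
yaw 155.02 pos [ 443.2 -160.   213.6] d [  9.8 401.    1.4] 14.0
0.0334 -0.0001 0.0146 -1.27; 0.0337 -0.0001 0.0138 -1.27; 0.0340 -0.0001 0.0131 -1.27; 0.0343 -0.0001 0.0123 -1.27; 0.0346 -0.0001 0.0116 -1.27; 0.0348 -0.0001 0.0108 -1.27; 0.0351 -0.0001 0.0100 -1.27; 0.0353 -0.0001 0.0092 -1.27; 0.0355 -0.0001 0.0085 -1.27; 0.0357 -0.0001 0.0077 -1.27; 0.0358 -0.0001 0.0069 -1.27
```

```bash
python3 -m pendant '0.033 0 0.015 -1.3; 0.034 0 0.014 -1.3; 0.034 0 0.013 -1.3; 0.034 0 0.012 -1.3; 0.035 0 0.012 -1.3; 0.035 0 0.011 -1.3; 0.035 0 0.010 -1.3; 0.035 0 0.009 -1.3; 0.035 0 0.008 -1.3; 0.036 0 0.008 -1.3; 0.033 0 0.007 -1.3; 0 0 0 0; 0 0 0 0'
python3 - <<'E'
from h import *
rows(453,241,60,169,4)
# nut slot angle: compare top pictures at start and now, polar profile of the rim top (r 37..44 mm)
new=cv2.cvtColor(save("top","topR.png"),cv2.COLOR_RGB2GRAY).astype(float); sc=cv2.cvtColor(save("scene","scR.png"),cv2.COLOR_RGB2GRAY).astype(float)
def prof(im,c,cen):
    o=[]
    for t in np.radians(np.arange(0,360,5)):
        v=[]
        for r in (39,41.5,44):
            q=proj(c,[cen[0]+r*np.cos(t),cen[1]+r*np.sin(t),157]); v.append(cv2.getRectSubPix(im.astype(np.float32),(1,1),(float(q[1]),float(q[0])))[0,0])
        o.append(np.mean(v))
    return np.array(o)
for n,im,c in (("top",new,"top"),("scene",sc,"scene")):
    for cen in ((551.9,-209.2),):
        p=prof(im,c,cen); f=p.reshape(4,18); print(n,"min over slots per 5deg (mod 90):",np.round(f.mean(0)).astype(int).tolist())
E
```

```text
t: 21.75
ee_pos: [448.9, 254.4, 205.6]
ee_rot: [[0.181, -0.017, -0.983], [0.983, -0.003, 0.181], [-0.006, -1.0, 0.016]]
contact_force: [0.2, -0.9, -2.7]
gripper_width: 18.5
yaw 169.55 pos [448.9 254.4 205.6] d [   4.1  -13.4 -145.6] -0.5
-0.0031 0.0364 -0.0016 0.14; -0.0031 0.0364 -0.0016 0.14; -0.0031 0.0364 -0.0016 0.14; -0.0031 0.0364 -0.0016 0.14
top min over slots per 5deg (mod 90): [166, 166, 165, 165, 163, 153, 126, 109, 105, 114, 149, 164, 168, 168, 169, 168, 165, 165]
scene min over slots per 5deg (mod 90): [225, 224, 226, 226, 223, 202, 157, 121, 116, 150, 203, 228, 230, 228, 228, 226, 225, 224]
```

```bash
python3 - <<'E'
from h import *
import json
def ang(im,c,P=None):
    im=im.astype(np.float32); th=np.arange(0,360,2.5); o=[]
    for t in np.radians(th):
        v=[]
        for r in (39,41.5,44):
            q=proj(c,[551.9+r*np.cos(t),-209.2+r*np.sin(t),157],P); v.append(cv2.getRectSubPix(im,(1,1),(float(q[1]),float(q[0])))[0,0])
        o.append(np.mean(v))
    o=np.array(o).reshape(4,-1).mean(0); w=np.clip(np.median(o)-o,0,None)**2; return np.degrees(np.angle((w*np.exp(1j*np.radians(th[:36]*4))).sum()))/4
for n,c in (("top0","top"),("topR","top"),("scene0","scene"),("scR","scene")): print(n,round(ang(cv2.imread("pics/%s.png"%n,0),c),1))
P=json.load(open("nutA.json"))
# plate edges/bolts (z 8) in nutA: bolts from the crop view
B=[onz("wrist",70+r/4.5,290+c/4.5,10,P)[:2] for c,r in ((30,55),(440,33),(62,460))]
B=np.array(B); d=B[1]-B[0]; e=B[2]-B[0]; print("plate yaw",np.degrees(np.arctan2(d[1],d[0])),np.degrees(np.arctan2(e[1],e[0]))+90,np.linalg.norm(d),np.linalg.norm(e))
E
```

```text
top0 3.4
topR 38.4
scene0 0.6
scR 37.8
plate yaw 6.93362449272167 6.753967172002902 119.52658283566988 120.8755446704148
```

Slot angle is now about -52° (mod 90, from both cameras) against a plate yaw of 6.9°. That gives union_nut ≈ 1.02–1.03 ± 0.03 rad, consistent with home at 1.05. Now place the spanner.

```bash
python3 -m pendant '-0.003 0.036 -0.001 0; -0.003 0.036 -0.001 0; -0.003 0.036 -0.001 0; -0.003 0.030 -0.001 0; 0 0 0 0; 0 0 0 0'; python3 -c "
from h import *
rows(453,240,38,169,2)"
```

```text
t: 22.45
ee_pos: [450.4, 235.2, 65.6]
ee_rot: [[0.192, -0.013, -0.981], [0.981, -0.002, 0.192], [-0.004, -1.0, 0.012]]
contact_force: [-0.1, -0.4, -2.5]
gripper_width: 19.0
yaw 168.93 pos [450.4 235.2  65.6] d [  2.6   4.8 -27.6] 0.1
0.0026 0.0138 -0.0008 -0.03; 0.0026 0.0138 -0.0008 -0.03
```

```bash
python3 -m pendant '0.002 0.013 0 0; 0.001 0.012 0 0; 0 0 0 0'; python3 -m pendant '0 0.004 0 0; 0 0 0 0'; python3 -m pendant '0 0.003 0 0; 0 0 0 0'
```

```text
t: 22.75
ee_pos: [453.5, 238.3, 44.1]
ee_rot: [[0.194, -0.007, -0.981], [0.981, 0.0, 0.194], [-0.001, -1.0, 0.007]]
contact_force: [-0.6, -0.1, -2.3]
gripper_width: 18.7
t: 22.95
ee_pos: [454.3, 238.5, 41.4]
ee_rot: [[0.194, -0.005, -0.981], [0.981, 0.001, 0.194], [-0.0, -1.0, 0.005]]
contact_force: [-0.4, 0.6, -2.7]
gripper_width: 18.8
t: 23.15
ee_pos: [454.8, 238.6, 38.9]
ee_rot: [[0.194, -0.004, -0.981], [0.981, 0.001, 0.194], [0.0, -1.0, 0.004]]
contact_force: [-0.8, 0.7, -2.4]
gripper_width: 18.9
```

```bash
python3 -m pendant '0 0.003 0 0; 0 0 0 0'; python3 -m pendant '0 0.003 0 0; 0 0 0 0'; python3 -m pendant '0 0.002 0 0; 0 0 0 0'
```

```text
t: 23.35
ee_pos: [454.9, 238.7, 35.9]
ee_rot: [[0.194, -0.004, -0.981], [0.981, 0.001, 0.194], [0.0, -1.0, 0.004]]
contact_force: [0.4, -0.7, -3.3]
gripper_width: 19.4
t: 23.55
ee_pos: [455.0, 238.7, 32.7]
ee_rot: [[0.194, -0.003, -0.981], [0.981, 0.001, 0.194], [0.0, -1.0, 0.003]]
contact_force: [-0.6, 0.3, -1.2]
gripper_width: 18.6
t: 23.75
ee_pos: [455.0, 238.8, 30.7]
ee_rot: [[0.194, -0.003, -0.981], [0.981, 0.001, 0.194], [0.001, -1.0, 0.003]]
contact_force: [-0.9, -0.2, -0.7]
gripper_width: 19.0
```

The board is taking the weight (2.7 → 0.7 N). A touch lower, then release and rise.

```bash
python3 -m pendant '0 0.002 0 0; 0 0 0 0; 0 0 0 0'; python3 -m pendant '0 0 0 0; 0 0 0 0; 0 0 0 0; 0 0 0 0' 0.05; python3 -m pendant '0 -0.015 0 0; 0 -0.03 0 0; 0 -0.04 0 0; 0 -0.04 0 0; 0 -0.02 -0.02 0; 0 0 0.04 0; 0 0 0.04 0; 0 0 0 0; 0 0 0 0'
python3 look.py fin grip_mid nose_tip board; python3 - <<'E'
from h import *
import json
P=json.load(open("fin.json"))
im=cv2.imread("pics/fin.png"); g=im.max(axis=2)
m=mark_of("wrist","grip_mid")[0]["position"]; print("gm",onz("wrist",*m,32,P))
r0=int(m[0]);L=[]
for r in range(r0-50,r0+15,5):
    k=np.where(g[r,int(m[1])-25:int(m[1])+26]<45)[0]
    if len(k): L.append((r,int(m[1])-25+k.min(),int(m[1])-25+k.max()))
W=np.array([onz("wrist",r,(a+b)/2,42,P)[:2] for r,a,b in L]); v=cv2.fitLine(W.astype(np.float32),cv2.DIST_HUBER,0,.01,.01).ravel()
print("yaw",np.degrees(np.arctan2(v[1],v[0])),"width",[round(float(np.linalg.norm(onz("wrist",r,a,42,P)-onz("wrist",r,b+1,42,P))),1) for r,a,b in L])
for c in ("top","scene"):
    save(c,c+"F.png")
    for t in ("grip_mid","nose_tip","spanner","cheese","bowl","brush"): print(c,t,[np.round(x["position"]).tolist() for x in mark_of(c,t)[:1]],end=" ")
    print()
E
```

```text
t: 24.05
ee_pos: [455.1, 238.8, 28.8]
ee_rot: [[0.194, -0.003, -0.981], [0.981, 0.001, 0.194], [0.001, -1.0, 0.003]]
contact_force: [-1.3, 0.1, 1.0]
gripper_width: 19.1
t: 24.45
ee_pos: [455.6, 238.9, 29.0]
ee_rot: [[0.194, -0.002, -0.981], [0.981, 0.001, 0.194], [0.001, -1.0, 0.002]]
contact_force: [0.2, 0.3, 0.1]
gripper_width: 50.2
t: 25.35
ee_pos: [396.5, 250.7, 180.9]
ee_rot: [[0.195, 0.0, -0.981], [0.981, 0.002, 0.195], [0.002, -1.0, 0.0]]
contact_force: [0.3, 0.5, 0.3]
gripper_width: 50.3
t 25.35 tcp [396.5 250.7 180.9] cam [321.9 264.2 326.5]
grip_mid [([245.8, 324.0], 0.61)]
nose_tip []
board [([284.6, 312.1], 0.81)]
gm [454.87744497 238.34799975  32.        ]
yaw -11.166856 width [20.0, 20.1, 19.2, 19.3, 19.4, 19.5, 19.7, 19.8, 19.9, 20.0, 20.1, 20.3, 20.4]
top grip_mid [[247.0, 250.0]] top nose_tip [[201.0, 261.0]] top spanner [[214.0, 257.0]] top cheese [[150.0, 309.0]] top bowl [[220.0, 190.0]] top brush [[210.0, 445.0]] 
scene grip_mid [[176.0, 341.0]] scene nose_tip [[202.0, 355.0]] scene spanner [[191.0, 360.0]] scene cheese [[264.0, 362.0]] scene bowl [[175.0, 400.0]] scene brush [[301.0, 177.0]]
```

The spanner rests at its old place: grip_mid at (455,238), yaw -11°. Its scene marks match the start picture, and the gripper is free with forces at zero. Handing in.

```bash
python3 -c "
from workcell import *
s=get_state(); print(s['t'],s['contact_force'],s['qvel']); print(finish_job())"
```

```text
26.3 [-0.11802769 -0.52284291  0.25880195] [-0.00031753 -0.00178429  0.00069291 -0.00120238  0.00106206  0.00068336]
the job is handed in; nothing more can be done
None
```

I tightened the nut with the spanner until it came up against its stop, laid the spanner back on the board, and handed the job in at 26.3 s. `finish_job` reports no verdict, so the results below are my own checks.

**How it went:**
- **Grasp:** it took three tries. The fingertips were not 25 mm ahead of the TCP as described, so the first two closings were too high, and the second pushed the spanner about 8 mm sideways on the board. I re-measured, went lower, and it held.
- **Tightening:** I lowered the nose into the far (+x) slot without contact force and swung the spanner clockwise. The moment was about 0.7 N m until the stop, then rose to 3.0 N m with the tool no longer moving.

**Last checks:**
- **Nut:** the slot angle from the top and scene cameras, set against the foot plate, gives about 1.02–1.03 rad, ± 0.03. That is above the 0.98 limit and in line with the stop at 1.05, but its low end is close to 0.98. The rise in moment is the stronger evidence.
- **Nut angle, disagreement:** on the start pictures the top camera read the slot angle as 3.4° and the scene camera 0.6°, so that method has a spread of about 3°.
- **Spanner:** the grip middle is over the board at (455, 238) mm. I did not measure how flat it lies. I inferred it from the board taking the weight before release and from scene-camera marks within 4 pixels of the start picture.
- **Robot:** the gripper was about 150 mm above the board, with contact forces near zero.
- **Cheese, bowl and brush:** their marks moved 1–4 pixels, which is within the network's noise; the arm never went near them.

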